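# Tare the bangle scale with its sunken key

### The job

Zero the counter scale with the box of bangles on its pan: with closed fingertips push the sliding cover fully open, reach down into the round well it uncovers, press the sunken round tare key fully down and hold it there for a second, then let it spring up and push the cover fully shut again. Do not press the square off key in the other well, and leave the box on the pan and the other goods on the counter where they are, picking nothing up.

Things in the scene. Friction and masses are not known exactly. Their poses are not given: they have to be found in the camera images.
- scale: White counter scale, fixed. Origin: on the counter under the centre of its console, a flat-topped block 260 (x) by 110 (y) mm, its deck 80 mm above the counter, with two wells in it, 30 mm deep. On its +y side is the lower weighing part with a steel pan (y = 78 to 278 mm, top 55 mm above the counter). The axes turn with the scale's yaw.
- cover (a joint): Sliding dark steel cover over the tare well: a plate 58 (x) by 62 (y) mm, top 5 mm above the deck, sliding along the scale's x axis. 0 = fully shut, centred over the well (stop); grows as it slides towards the scale's -x; 0.062 m = fully open (stop), well all clear. About 2 N of friction; stays where left. May start up to 12 mm ajar.
- cover_rib (a point): Centre of the top edge of the upright push rib across the middle of the cover: 50 mm long along the scale's y, 6 mm thick along x, 18 mm tall above the cover plate (its top is 103 mm above the counter). It moves with the cover.
- tare_key (a joint): Travel of the round tare key: 0 = up, 0.006 m = fully down on its stop. Springs back; starts to move at about 1.5 N and is fully down at about 5 N.
- tare_top (a point): Centre of the top face of the round black tare key, 26 mm across, 15 mm below the deck (65 mm above the counter when up) in a round well 48 mm across, centred at x = +50, y = 0 mm in the scale's frame. Moves with the key.
- off_key (a joint): Travel of the square off key: 0 = up, 0.006 m = fully down. It must not be pressed.
- off_top (a point): Centre of the top face of the square black off key, 24 by 24 mm, 15 mm below the deck in the open square well, 44 by 44 mm, centred at x = -75, y = 0 mm in the scale's frame.
- pan_box: Loose card box of bangles lying on the pan, 200 (x) by 92 (y) by about 77 mm high, 0.9 kg. Origin: centre of its underside. To be left alone.
- stock_box: A like box of bangles standing on the counter beyond the pan, 200 by 92 by about 77 mm high. Origin: centre of its underside. To be left alone.
- bangle: Single loose mauve bangle lying flat on the counter beside the console, 74 mm outside, 58 mm inside, 13 mm high. Origin: centre of its underside. To be left alone.
- sizer: Loose upright wooden bangle sizing cone, foot 68 mm across, 132 mm tall. Origin: centre of its underside. To be left alone.

How it is judged:
By the outcome, as a careful person would: the job done as asked, in the order asked, and still so for the second after the job is handed in, with the robot touching nothing.
It also fails if it takes over 51 s, if anything falls off the work surface, if the arm or the gripper's body presses on something with over 40 N, if the wrist force passes 120 N, or if a joint passes its speed limit or range.

### The arm

A 6-joint arm with a two-finger parallel gripper is mounted at the origin on the work surface. World frame = base frame: x ahead of the robot, y to its left, z up, the work surface at z = 0. Lengths are in m, angles in rad, forces in N, time in s.
With the tool pointing down it reaches from about 0.25 to 0.8 m from the base axis. Payload 3.9 kg.
Tool frame: the origin (TCP) lies midway between the tips of the shut fingers; the grasp point (between the pads) lies 19 mm behind it (manip.hold_point_z is the distance from the TCP to the grasp point, in m); z points along the fingers, y is the direction in which the jaws open and shut (so a half turn about z gives the same grasp; the last joint's range is limited). The gripper opens to 85 mm and grips with 20 to 120 N. Pads are 22 mm wide; open, the fingers measure 114 mm over their backs; the gripper's body (76 mm by 85 mm) begins 54 mm behind the grasp point. The pads swing forward as they close: fully open they stand 13 mm farther back than shut.
Start: joints at [1.224, 0.26, -0.138, 1.173, 0, 1.571], TCP at [0.178, 0.494, 0.231] pointing down, gripper open.
Joint ranges: [-2.78, 2.78], [-0.83, 1.72], [-1.28, 1.37], [-1.9, 2.12], [-1.57, 1.48], [-3.14, 3.14]. Speed limits (rad/s): [2.57, 2.57, 3.14, 3.14, 3.14, 3.14].

### API

Orientations are given as a 3x3 rotation matrix whose columns are the frame's x, y, z axes.
In Python, from plant import manip, imaging, workorder gives the robot as it stands.
- The arm moves only by the shell command python3 -m handwheel 'ROWS' [FORCE]. ROWS is JSON, a list of rows, each an object with "fingers": the finger opening in mm, from 0 to 85.4; "dp": the shift along the tool's x, y, z in mm, a list of three; "turn": the turn about the tool's z in degrees. In form: [{"fingers": fingers, "dp": [tx, ty, tz], "turn": turn}, ...]. A call has 1 to 12 rows; each row is the pose to reach, as a shift and turn from the pose commanded when the call began, along the tool's axes at that moment; what a row does not reach only later rows make up. A row lasts 1/8 s, in which the tool goes at most 62.5 mm and 10.7 degrees, less where a joint would pass 70% of its speed; a pose out of reach is approached as far as the arm can. A call with a gripper value outside its range is refused whole. The fingers move at their own pace and stop on an object; FORCE is the grip in N (left out, the last holds). Time passes only in rows, so rows that repeat a pose let the fingers close. It gives the time, the measured TCP pose, the force and the opening at its end, in the units of the state.
- manip.get_state(): the state, without advancing time (a new reading comes with each control period).
- imaging.read_camera(name): name is "side" or "top"; returns a dict with "frame" (384x512x3 uint8, red, green, blue), "fx", "fy", "cx", "cy" (pixels), "dist" ([k1, k2, p1, p2, k3] as OpenCV has them; the pictures are not rectified), "R" (3x3) and "t" (3): a world point X has camera coordinates R X + t. Camera axes: x right, y down, z forward; pixel columns grow to the right and rows downward; lengths in m; the calibration is good to about 2 mm. A picture is of the moment at which its call begins. There is no depth.
- workorder.job_done(): hands the job in, once; it reports no verdict.
The state is a dict: "clock": time; "joints": joint angles; "qd": joint speeds; "effort": joint torques, N m; "tcp_pos": TCP position; "eef_rot": TCP orientation; "wrist_force": force on the tool from outside, world axes, zero at the start; "wrist_torque": the same for the moment, N m; "opening": opening from 0.0 (shut) to 1.0 (fully open).
Only numpy, scipy, OpenCV 4.12 (cv2) and the standard library are available. Lean on these libraries where they do the work, as an engineer would, in place of code of your own. Each camera call takes 0.05 s, during which the arm holds its last target. There are 200 camera calls.

## Working session

There is one attempt and no reset: what is moved stays moved. The work goes in short steps, Python scripts to look and compute and a shell command to move; the robot and the scene stay as the last step left them, time stands still between calls to the robot, and variables do not carry over. Pictures are saved under pics/ and viewed, about 8 in all and at most 12, crops included, and the job is handed in when it is done.

```bash
mkdir -p pics; python3 - <<'E'
from plant import manip, imaging
import cv2
s=manip.get_state();print(s['clock'],s['tcp_pos'],s['eef_rot'],s['opening'],s['wrist_force'])
for n in('side','top'):
    c=imaging.read_camera(n);cv2.imwrite(f'pics/{n}0.png',c['frame'][:,:,::-1]);print(n,c['fx'],c['cx'],c['cy'],c['dist'],c['R'],c['t'])
E
```

```text
0.0 [0.17820336 0.49307641 0.23048669] [[-9.40469016e-01  3.39878831e-01 -6.40892283e-04]
 [ 3.39879435e-01  9.40467218e-01 -1.83909989e-03]
 [-2.23329382e-05 -1.94744257e-03 -9.99998103e-01]] 1.0009810095332548 [-0.36107906 -0.6824816   0.32803841]
side 462.22566790859184 255.49553496254487 185.39457041722872 [0.00656126 0.         0.         0.         0.        ] [[ 0.93206237 -0.36216188 -0.00992485]
 [-0.254518   -0.63504207 -0.72934365]
 [ 0.25783777  0.68231982 -0.68407554]] [-0.49734279  0.23067584  1.21498479]
top 354.69229706951523 255.2944890545528 193.01162145535721 [-0.00474303  0.          0.          0.          0.        ] [[-0.01170378 -0.99964023 -0.02413369]
 [-0.98504869  0.01567484 -0.17156158]
 [ 0.17187815  0.02176494 -0.98487775]] [0.0570306  0.57225602 0.81109514]
```

View pics/top0.png

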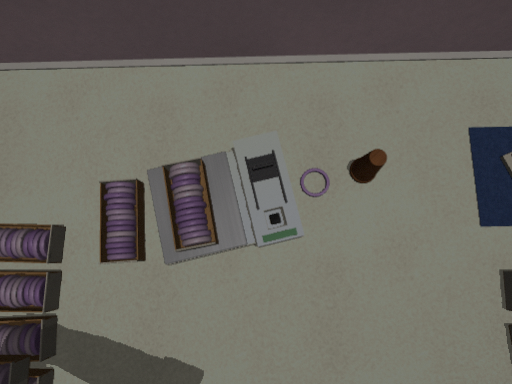

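View pics/side0.png

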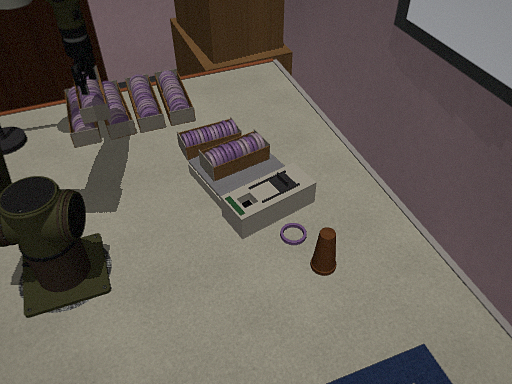

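The top view shows the console at about (236–300, 133–245), the dark cover near (263,168), the off key at (275,218), the bangle at (315,182) and the sizer at (365,170). I'll enlarge the console in both views.

```bash
python3 - <<'E'
import cv2,numpy as np
a=cv2.imread('pics/top0.png')[125:255,225:345];b=cv2.imread('pics/side0.png')[160:240,215:325]
a=cv2.resize(a,None,fx=4.5,fy=4.5,interpolation=cv2.INTER_CUBIC)
cv2.imwrite('pics/topc.png',cv2.convertScaleAbs(a,alpha=1.4))
b=cv2.resize(b,None,fx=7,fy=7,interpolation=cv2.INTER_CUBIC)
cv2.imwrite('pics/sidec.png',cv2.convertScaleAbs(b,alpha=1.4))
E
```

```text
(no output)
```

View pics/topc.png

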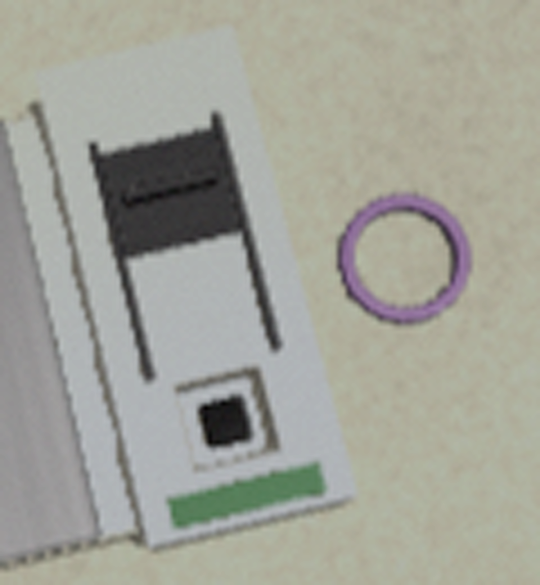

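View pics/sidec.png

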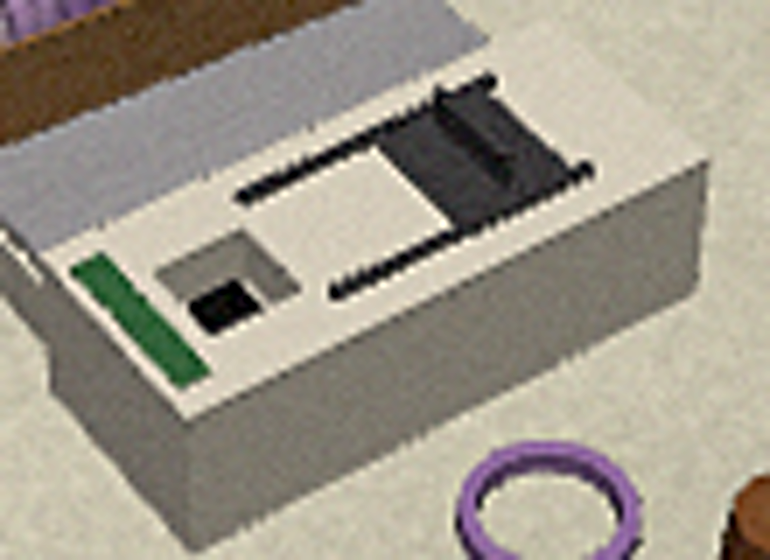

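Crop readings: in the top crop the deck corners are (232,25), (355,495), (150,543), (38,75), and the cover's near edge runs (128,257)–(244,233). In the side crop the deck corners are (708,162), (185,418), and the cover's near edge runs (378,148)–(455,228). The bangle is clear of the console. I'll fit the pose from these.

```bash
cat > h.py <<'E'
import numpy as np,cv2
from scipy.optimize import least_squares
def K(c): return np.array([[c['fx'],0,c['cx']],[0,c['fy'],c['cy']],[0,0,1.]])
def proj(c,P): return cv2.projectPoints(np.asarray(P,float).reshape(-1,3),cv2.Rodrigues(np.array(c['R']))[0],np.array(c['t'],float),K(c),np.array(c['dist'],float))[0][:,0]
def S(p,L):
    L=np.asarray(L,float).reshape(-1,3);c,s=np.cos(p[2]),np.sin(p[2])
    return np.c_[p[0]+c*L[:,0]-s*L[:,1],p[1]+s*L[:,0]+c*L[:,1],L[:,2]]
E
python3 - <<'E'
from h import *
from plant import imaging
T=imaging.read_camera('top');D=imaging.read_camera('side')
o=lambda q,f,x,y:(np.array(q)+.5)/f-.5+[x,y]
t={(-130,-55,80):(355,495),(130,-55,80):(232,25),(130,55,80):(38,75),(-130,55,80):(150,543),(-53,22,80):(177,387),(-53,-22,80):(260,368),(-97,22,80):(195,468),(-75,0,65):(224,421)}
d={(-130,-55,80):(185,418),(130,-55,80):(708,162),(-53,22,80):(243,230),(-53,-22,80):(302,290),(-97,22,80):(155,270),(-97,-22,80):(210,335),(-130,-55,0):(195,553)}
tl=np.array(list(t))/1e3;dl=np.array(list(d))/1e3
tp=o(list(t.values()),4.5,225,125);dp=o(list(d.values()),7,215,160)
ct=lambda c:[(50-c-29,31,85),(50-c-29,-31,85),(50-c+29,31,85),(50-c+29,-31,85)]
ctp=o([(128,257),(244,233),(103,155),(215,130)],4.5,225,125)
cdp=o([(378,148),(455,228)],7,215,160)
def f(p,use=(1,1)):
    C=np.array(ct(p[3]*1e3))/1e3
    r=[]
    if use[0]: r+=[proj(T,S(p,tl))-tp,proj(T,S(p,C))-ctp]
    if use[1]: r+=[proj(D,S(p,dl))-dp,proj(D,S(p,C[:2]))-cdp]
    return np.concatenate(r).ravel()
for u in((1,1),(1,0),(0,1)):
    r=least_squares(f,[.55,.0,.2,0],args=(u,),loss='soft_l1');print(u,r.x.round(4),r.fun.reshape(-1,2).round(1).tolist() if u==(1,1) else '')
    p=r.x;print('tare,rib,off',S(p,[(.05,0,.065),(.05-p[3],0,.103),(-.075,0,.065)]).round(4).tolist())
# bangle, sizer
E
```

```text
(1, 1) [0.5833 0.0199 0.221  0.0048] [[0.7, 0.4], [0.6, -0.5], [-0.6, -1.2], [-0.5, 0.9], [-0.4, -0.3], [-0.4, -0.5], [0.1, 0.2], [0.5, -0.2], [-0.2, 0.6], [-0.2, -0.1], [-0.2, -0.0], [0.3, -0.5], [-0.0, 0.7], [0.7, -0.1], [-0.1, -0.2], [0.1, 0.2], [-0.6, 0.2], [0.1, 0.2], [-0.6, 0.8], [-1.2, -0.9], [0.3, -0.1]]
tare,rib,off [[0.6321, 0.0308, 0.065], [0.6274, 0.0298, 0.103], [0.5101, 0.0034, 0.065]]
(1, 0) [0.583  0.0198 0.2222 0.0045] 
tare,rib,off [[0.6317, 0.0308, 0.065], [0.6273, 0.0298, 0.103], [0.5098, 0.0033, 0.065]]
(0, 1) [0.5841 0.02   0.2153 0.0052] 
tare,rib,off [[0.6329, 0.0307, 0.065], [0.6278, 0.0296, 0.103], [0.5108, 0.004, 0.065]]
```

```bash
cat >> h.py <<'E'
P=np.array([.5833,.0199,.221])
def go(x,y,z):  # scale-frame mm target -> tool dp, turn so tool y = scale x
    from plant import manip
    s=manip.get_state();R=np.array(s['eef_rot']);w=S(P,[(x/1e3,y/1e3,z/1e3)])[0]
    a=np.arctan2(R[1,1],R[0,1])-P[2]
    print('dp',(R.T@(w-s['tcp_pos'])*1e3).round(1),'turn',np.degrees(a).round(1))
def here():
    from plant import manip
    s=manip.get_state();d=np.array(s['tcp_pos'])-[P[0],P[1],0];c,n=np.cos(P[2]),np.sin(P[2])
    print('t',s['clock'],'scale mm',(np.array([c*d[0]+n*d[1],-n*d[0]+c*d[1],d[2]])*1e3).round(1),'F',np.round(s['wrist_force'],1),'open',round(s['opening'],3),'j',np.round(s['joints'],2))
E
python3 -c "
from h import *
go(78,0,170)"
```

```text
dp [-607.6 -265.6   61.1] turn 57.5
```

```bash
python3 -m handwheel '[{"fingers":0,"dp":[-50,-22,0],"turn":6},{"fingers":0,"dp":[-105,-46,0],"turn":12},{"fingers":0,"dp":[-160,-70,0],"turn":18},{"fingers":0,"dp":[-215,-94,0],"turn":24},{"fingers":0,"dp":[-270,-118,0],"turn":30},{"fingers":0,"dp":[-325,-142,0],"turn":36},{"fingers":0,"dp":[-380,-166,0],"turn":42},{"fingers":0,"dp":[-435,-190,0],"turn":48},{"fingers":0,"dp":[-490,-214,0],"turn":54},{"fingers":0,"dp":[-545,-238,10],"turn":57.5},{"fingers":0,"dp":[-590,-258,40],"turn":57.5},{"fingers":0,"dp":[-607.6,-265.6,61],"turn":57.5}]' 40
python3 -c "
from h import *
here();go(78,0,91)"
```

```text
clock: 1.7
tcp_pos: [0.6608, 0.0351, 0.1682]
eef_rot: [[-0.216, 0.976, -0.001], [0.976, 0.216, -0.0], [0.0, -0.001, -1.0]]
wrist_force: [-0.6, -0.2, 0.6]
opening: 0.002
t 1.7 scale mm [ 78.9  -2.1 168.2] F [-0.6 -0.2  0.6] open 0.002 j [ 0.05  0.53  0.11  1.16 -0.    1.41]
dp [ 2.1 -0.8 77.2] turn -0.2
```

```bash
python3 -m handwheel '[{"fingers":0,"dp":[0,0,25],"turn":0},{"fingers":0,"dp":[0,0,50],"turn":0},{"fingers":0,"dp":[0,0,55],"turn":0},{"fingers":0,"dp":[0,0,55],"turn":0}]'
python3 - <<'E'
from h import *
here();go(78,0,91)
from plant import imaging,manip
c=imaging.read_camera('side');b=c['frame'][100:240,200:340,::-1]
print('tcp px',((proj(c,manip.get_state()['tcp_pos'])-[200,100]+.5)*4.2-.5).round(0))
cv2.imwrite('pics/s1.png',cv2.convertScaleAbs(cv2.resize(b,None,fx=4.2,fy=4.2,interpolation=2),alpha=1.5))
E
```

```text
clock: 2.2
tcp_pos: [0.6592, 0.038, 0.1154]
eef_rot: [[-0.219, 0.976, -0.001], [0.976, 0.219, 0.0], [0.0, -0.001, -1.0]]
wrist_force: [-0.3, -0.6, -0.1]
opening: -0.002
t 2.2 scale mm [ 78.    1.  115.4] F [-0.3 -0.6 -0.1] open -0.002 j [0.06 0.55 0.02 1.04 0.   1.41]
dp [-1.   0.  24.4] turn 0.0
tcp px [[385. 293.]]
```

View pics/s1.png

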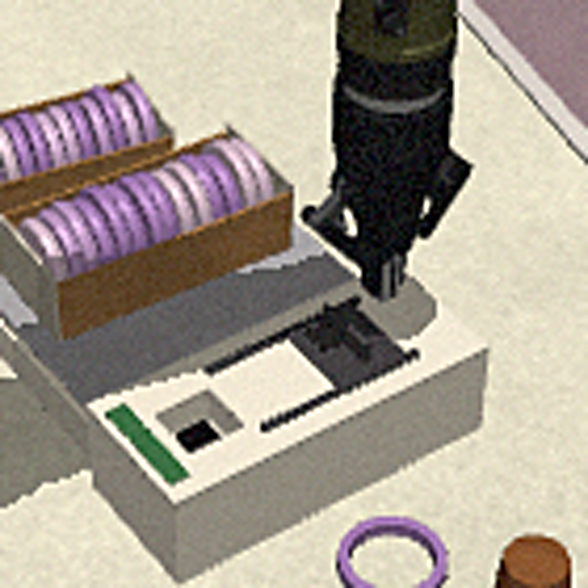

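The tip is beyond the rib (about (385,293) against the rib at (345,330)) with a visible gap, and it is central in y. I'll go down and push the cover open.

```bash
python3 -m handwheel '[{"fingers":0,"dp":[-1,0,12],"turn":0},{"fingers":0,"dp":[-1,0,24],"turn":0},{"fingers":0,"dp":[-1,0,24],"turn":0},{"fingers":0,"dp":[-1,-6,24],"turn":0},{"fingers":0,"dp":[-1,-12,24],"turn":0},{"fingers":0,"dp":[-1,-18,24],"turn":0},{"fingers":0,"dp":[-1,-24,24],"turn":0},{"fingers":0,"dp":[-1,-30,24],"turn":0},{"fingers":0,"dp":[-1,-36,24],"turn":0},{"fingers":0,"dp":[-1,-42,24],"turn":0},{"fingers":0,"dp":[-1,-48,24],"turn":0},{"fingers":0,"dp":[-1,-54,24],"turn":0}]'
python3 -c "
from h import *
here()"
```

```text
clock: 3.75
tcp_pos: [0.6071, 0.0244, 0.0916]
eef_rot: [[-0.219, 0.976, 0.001], [0.976, 0.219, -0.0], [-0.0, 0.001, -1.0]]
wrist_force: [1.9, -0.2, 2.2]
opening: -0.001
t 3.75 scale mm [24.2 -0.8 91.6] F [ 1.9 -0.2  2.2] open -0.001 j [ 0.04  0.48 -0.17  0.91 -0.    1.39]
```

```bash
python3 -m handwheel '[{"fingers":0,"dp":[0,-5,0],"turn":0},{"fingers":0,"dp":[0,-10,0],"turn":0},{"fingers":0,"dp":[0,-14,0],"turn":0},{"fingers":0,"dp":[0,-18,0],"turn":0},{"fingers":0,"dp":[0,-20,0],"turn":0},{"fingers":0,"dp":[0,-20,0],"turn":0}]'
python3 -c "
from h import *
here()"
```

```text
clock: 4.5
tcp_pos: [0.5888, 0.0207, 0.0912]
eef_rot: [[-0.219, 0.976, 0.002], [0.976, 0.219, 0.001], [0.0, 0.002, -1.0]]
wrist_force: [5.7, 0.9, -0.6]
opening: -0.003
t 4.5 scale mm [ 5.6 -0.5 91.2] F [ 5.7  0.9 -0.6] open -0.003 j [ 0.03  0.46 -0.22  0.89  0.    1.38]
```

```bash
python3 -m handwheel '[{"fingers":0,"dp":[0,-2,0],"turn":0},{"fingers":0,"dp":[0,-3,0],"turn":0},{"fingers":0,"dp":[0,-3,0],"turn":0}]'
python3 -c "
from h import *
here()"
python3 -m handwheel '[{"fingers":0,"dp":[0,8,0],"turn":0},{"fingers":0,"dp":[0,16,-25],"turn":0},{"fingers":0,"dp":[0,40,-60],"turn":0},{"fingers":0,"dp":[0,80,-90],"turn":0},{"fingers":0,"dp":[0,120,-110],"turn":0},{"fingers":0,"dp":[0,120,-110],"turn":0}]'
python3 - <<'E'
from h import *
here();go(50,0,95)
from plant import imaging
for n,(x,y) in(('side',(230,150)),('top',(225,120))):
    c=imaging.read_camera(n);b=c['frame'][y:y+100,x:x+100,::-1]
    print(n,'tare px',((proj(c,S(P,[(.05,0,.065),(-.012,0,.103)]))-[x,y]+.5)*4-.5).round(0).tolist())
    cv2.imwrite(f'pics/{n}2.png',cv2.convertScaleAbs(cv2.resize(b,None,fx=4,fy=4,interpolation=2),alpha=1.5))
cv2.imwrite('pics/both2.png',np.hstack([cv2.imread('pics/side2.png'),cv2.imread('pics/top2.png')]))
E
```

```text
clock: 4.88
tcp_pos: [0.5885, 0.0206, 0.0914]
eef_rot: [[-0.219, 0.976, 0.007], [0.976, 0.219, 0.002], [0.0, 0.007, -1.0]]
wrist_force: [9.7, 2.4, -4.2]
opening: 0.002
t 4.875 scale mm [ 5.2 -0.5 91.4] F [ 9.7  2.4 -4.2] open 0.002 j [ 0.03  0.45 -0.23  0.88  0.    1.38]
clock: 5.62
tcp_pos: [0.7038, 0.0466, 0.2014]
eef_rot: [[-0.219, 0.976, 0.001], [0.976, 0.219, 0.0], [0.0, 0.001, -1.0]]
wrist_force: [-0.2, 0.1, -1.4]
opening: -0.002
t 5.625 scale mm [123.5  -0.4 201.4] F [-0.2  0.1 -1.4] open -0.002 j [0.07 0.59 0.32 1.3  0.   1.42]
dp [  0.4 -73.6 106.3] turn 0.0
side tare px [[213.0, 147.0], [143.0, 142.0]]
top tare px [[151.0, 192.0], [176.0, 279.0]]
```

View pics/both2.png

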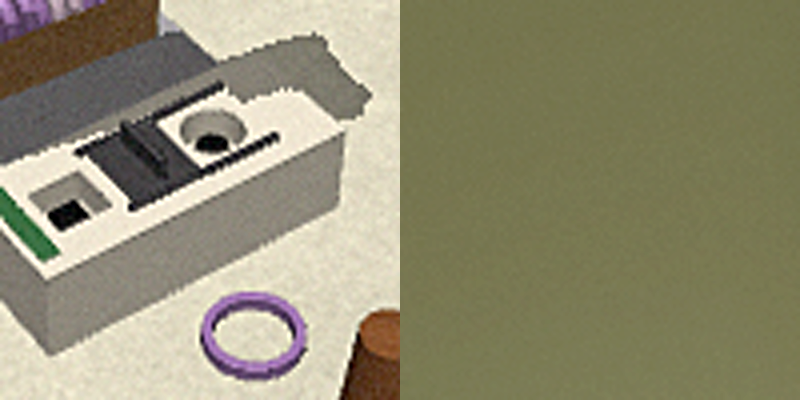

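Side view: the cover is fully open, and the tare key shows at (212,144) where (213,147) was predicted. The arm hides the scale in the top view. Next I hover over the well.

```bash
python3 -m handwheel '[{"fingers":0,"dp":[0,-40,30],"turn":0},{"fingers":0,"dp":[0,-73,80],"turn":0},{"fingers":0,"dp":[0,-73,95],"turn":0},{"fingers":0,"dp":[0,-73,100],"turn":0},{"fingers":0,"dp":[0,-73,100],"turn":0},{"fingers":0,"dp":[0,-73,100],"turn":0}]'
python3 -c "
from h import *
here();go(50,0,68)"
```

```text
clock: 6.48
tcp_pos: [0.633, 0.0301, 0.1031]
eef_rot: [[-0.219, 0.976, 0.004], [0.976, 0.219, 0.0], [-0.001, 0.004, -1.0]]
wrist_force: [-0.0, 0.2, -0.7]
opening: -0.002
t 6.475 scale mm [ 50.7  -1.  103.1] F [-0.   0.2 -0.7] open -0.002 j [ 0.05  0.51 -0.08  0.97  0.    1.4 ]
dp [ 1.  -0.9 35.1] turn -0.0
```

```bash
python3 -m handwheel '[{"fingers":0,"dp":[1,-0.5,8],"turn":0},{"fingers":0,"dp":[1,-0.5,16],"turn":0},{"fingers":0,"dp":[1,-0.5,24],"turn":0},{"fingers":0,"dp":[1,-0.5,32],"turn":0},{"fingers":0,"dp":[1,-0.5,34],"turn":0},{"fingers":0,"dp":[1,-0.5,34],"turn":0}]'
python3 -c "
from h import *
here()"
```

```text
clock: 7.22
tcp_pos: [0.6297, 0.0307, 0.0671]
eef_rot: [[-0.219, 0.976, -0.0], [0.976, 0.219, -0.0], [0.0, -0.0, -1.0]]
wrist_force: [-0.6, -0.6, 0.5]
opening: 0.0
t 7.225 scale mm [47.7  0.4 67.1] F [-0.6 -0.6  0.5] open 0.0 j [ 0.05  0.54 -0.14  0.89 -0.    1.4 ]
```

```bash
python3 -m handwheel '[{"fingers":0,"dp":[0,2,0],"turn":0},{"fingers":0,"dp":[0,2,2],"turn":0},{"fingers":0,"dp":[0,2,4],"turn":0},{"fingers":0,"dp":[0,2,6],"turn":0},{"fingers":0,"dp":[0,2,8],"turn":0},{"fingers":0,"dp":[0,2,9],"turn":0},{"fingers":0,"dp":[0,2,9],"turn":0}]'
python3 -c "
from h import *
here()"
```

```text
clock: 8.1
tcp_pos: [0.6323, 0.0312, 0.0591]
eef_rot: [[-0.219, 0.976, 0.001], [0.976, 0.219, 0.0], [-0.0, 0.001, -1.0]]
wrist_force: [0.4, -0.8, 5.3]
opening: -0.001
t 8.1 scale mm [50.3  0.3 59.1] F [ 0.4 -0.8  5.3] open -0.001 j [ 0.05  0.55 -0.14  0.87  0.    1.4 ]
```

```bash
python3 -m handwheel '[{"fingers":0,"dp":[0,0,1],"turn":0},{"fingers":0,"dp":[0,0,2],"turn":0},{"fingers":0,"dp":[0,0,3],"turn":0},{"fingers":0,"dp":[0,0,3],"turn":0}]'
python3 -c "
from h import *
here()"
```

```text
clock: 8.6
tcp_pos: [0.6324, 0.0312, 0.0588]
eef_rot: [[-0.219, 0.976, 0.003], [0.976, 0.219, 0.0], [-0.0, 0.003, -1.0]]
wrist_force: [-4.6, 0.8, 20.7]
opening: -0.005
t 8.6 scale mm [50.4  0.3 58.8] F [-4.6  0.8 20.7] open -0.005 j [ 0.05  0.55 -0.15  0.87  0.    1.4 ]
```

The key is on its stop: 20.7 N and no further travel. I'll hold it 1.5 s, then lift.

```bash
python3 -m handwheel '[{"fingers":0,"dp":[0,0,-0.5],"turn":0},{"fingers":0,"dp":[0,0,-0.5],"turn":0},{"fingers":0,"dp":[0,0,-0.5],"turn":0},{"fingers":0,"dp":[0,0,-0.5],"turn":0},{"fingers":0,"dp":[0,0,-0.5],"turn":0},{"fingers":0,"dp":[0,0,-0.5],"turn":0},{"fingers":0,"dp":[0,0,-0.5],"turn":0},{"fingers":0,"dp":[0,0,-0.5],"turn":0},{"fingers":0,"dp":[0,0,-0.5],"turn":0},{"fingers":0,"dp":[0,0,-0.5],"turn":0},{"fingers":0,"dp":[0,0,-0.5],"turn":0},{"fingers":0,"dp":[0,0,-0.5],"turn":0}]'
python3 -c "
from h import *
here()"
python3 -m handwheel '[{"fingers":0,"dp":[0,0,-8],"turn":0},{"fingers":0,"dp":[0,0,-18],"turn":0},{"fingers":0,"dp":[0,0,-35],"turn":0},{"fingers":0,"dp":[0,0,-60],"turn":0},{"fingers":0,"dp":[0,0,-70],"turn":0},{"fingers":0,"dp":[0,0,-70],"turn":0},{"fingers":0,"dp":[0,0,-70],"turn":0}]'
python3 -c "
from h import *
here();go(-42,0,130)"
```

```text
clock: 10.1
tcp_pos: [0.6324, 0.0312, 0.0588]
eef_rot: [[-0.219, 0.976, 0.003], [0.976, 0.219, 0.0], [-0.0, 0.003, -1.0]]
wrist_force: [-4.1, 0.2, 18.6]
opening: -0.005
t 10.1 scale mm [50.4  0.3 58.8] F [-4.1  0.2 18.6] open -0.005 j [ 0.05  0.55 -0.15  0.87  0.    1.4 ]
clock: 10.98
tcp_pos: [0.6309, 0.0312, 0.1246]
eef_rot: [[-0.219, 0.976, -0.002], [0.976, 0.219, -0.0], [0.0, -0.002, -1.0]]
wrist_force: [-0.4, 0.2, 0.2]
opening: 0.003
t 10.975 scale mm [ 49.    0.5 124.6] F [-0.4  0.2  0.2] open 0.003 j [ 0.05  0.5  -0.05  1.02 -0.    1.4 ]
dp [ -0.6 -91.   -5.2] turn -0.0
```

```bash
python3 -m handwheel '[{"fingers":0,"dp":[-0.5,-30,-5],"turn":0},{"fingers":0,"dp":[-0.5,-65,-5],"turn":0},{"fingers":0,"dp":[-0.5,-91,-5],"turn":0},{"fingers":0,"dp":[-0.5,-91,-5],"turn":0},{"fingers":0,"dp":[-0.5,-91,-5],"turn":0},{"fingers":0,"dp":[-0.5,-91,15],"turn":0},{"fingers":0,"dp":[-0.5,-91,33],"turn":0},{"fingers":0,"dp":[-0.5,-91,33],"turn":0}]'
python3 -c "
from h import *
here()"
```

```text
clock: 11.98
tcp_pos: [0.543, 0.011, 0.0913]
eef_rot: [[-0.219, 0.976, -0.003], [0.976, 0.219, 0.0], [0.001, -0.003, -1.0]]
wrist_force: [0.0, 0.2, 0.2]
opening: 0.003
t 11.975 scale mm [-41.3   0.2  91.3] F [0.  0.2 0.2] open 0.003 j [ 0.02  0.39 -0.34  0.85  0.    1.37]
```

```bash
python3 -m handwheel '[{"fingers":0,"dp":[0,5,0],"turn":0},{"fingers":0,"dp":[0,10,0],"turn":0},{"fingers":0,"dp":[0,16,0],"turn":0},{"fingers":0,"dp":[0,22,0],"turn":0},{"fingers":0,"dp":[0,28,0],"turn":0},{"fingers":0,"dp":[0,34,0],"turn":0},{"fingers":0,"dp":[0,40,0],"turn":0},{"fingers":0,"dp":[0,46,0],"turn":0},{"fingers":0,"dp":[0,52,0],"turn":0},{"fingers":0,"dp":[0,58,0],"turn":0},{"fingers":0,"dp":[0,64,0],"turn":0},{"fingers":0,"dp":[0,68,0],"turn":0}]'
python3 -c "
from h import *
here()"
python3 -m handwheel '[{"fingers":0,"dp":[0,3,0],"turn":0},{"fingers":0,"dp":[0,5,0],"turn":0},{"fingers":0,"dp":[0,7,0],"turn":0},{"fingers":0,"dp":[0,7,0],"turn":0},{"fingers":0,"dp":[0,7,0],"turn":0}]'
python3 -c "
from h import *
here()"
```

```text
clock: 13.48
tcp_pos: [0.6098, 0.0258, 0.0927]
eef_rot: [[-0.219, 0.976, -0.0], [0.976, 0.219, 0.0], [0.0, -0.0, -1.0]]
wrist_force: [-2.1, -0.7, 4.1]
opening: -0.001
t 13.475 scale mm [27.2 -0.  92.7] F [-2.1 -0.7  4.1] open -0.001 j [ 0.04  0.49 -0.16  0.92  0.    1.39]
clock: 14.1
tcp_pos: [0.6164, 0.0272, 0.0926]
eef_rot: [[-0.219, 0.976, 0.0], [0.976, 0.219, 0.0], [-0.0, 0.0, -1.0]]
wrist_force: [-0.7, -0.6, 1.5]
opening: 0.001
t 14.1 scale mm [33.9 -0.1 92.6] F [-0.7 -0.6  1.5] open 0.001 j [ 0.04  0.5  -0.14  0.93  0.    1.39]
```

```bash
python3 -m handwheel '[{"fingers":0,"dp":[0,1,0],"turn":0},{"fingers":0,"dp":[0,2,0],"turn":0},{"fingers":0,"dp":[0,3,0],"turn":0},{"fingers":0,"dp":[0,3,0],"turn":0}]'
python3 -c "
from h import *
here()"
```

```text
clock: 14.6
tcp_pos: [0.6182, 0.0276, 0.0926]
eef_rot: [[-0.219, 0.976, -0.002], [0.976, 0.219, -0.0], [0.0, -0.002, -1.0]]
wrist_force: [-5.3, -0.4, 3.1]
opening: -0.001
t 14.6 scale mm [35.7 -0.1 92.6] F [-5.3 -0.4  3.1] open -0.001 j [ 0.04  0.5  -0.13  0.93 -0.    1.4 ]
```

```bash
python3 -m handwheel '[{"fingers":0,"dp":[0,1,0],"turn":0},{"fingers":0,"dp":[0,2,0],"turn":0},{"fingers":0,"dp":[0,3,0],"turn":0},{"fingers":0,"dp":[0,3,0],"turn":0},{"fingers":0,"dp":[0,3,0],"turn":0}]'
python3 -c "
from h import *
here()"
```

```text
clock: 15.22
tcp_pos: [0.6184, 0.0277, 0.0925]
eef_rot: [[-0.218, 0.976, -0.007], [0.976, 0.218, -0.001], [-0.0, -0.007, -1.0]]
wrist_force: [-10.1, -1.9, 8.1]
opening: 0.005
t 15.225 scale mm [36.  -0.1 92.5] F [-10.1  -1.9   8.1] open 0.005 j [ 0.05  0.51 -0.13  0.94 -0.    1.4 ]
```

The cover is on its shut stop (10 N, no more motion). I'll back off, lift and check.

```bash
python3 -m handwheel '[{"fingers":0,"dp":[0,-6,0],"turn":0},{"fingers":0,"dp":[0,-12,0],"turn":0},{"fingers":0,"dp":[0,-12,-30],"turn":0},{"fingers":0,"dp":[0,-12,-80],"turn":0},{"fingers":0,"dp":[0,-12,-135],"turn":0},{"fingers":0,"dp":[40,-20,-150],"turn":0},{"fingers":0,"dp":[100,-30,-160],"turn":0},{"fingers":0,"dp":[160,-40,-160],"turn":0},{"fingers":0,"dp":[220,-60,-160],"turn":0},{"fingers":0,"dp":[280,-80,-160],"turn":0},{"fingers":0,"dp":[310,-90,-160],"turn":0},{"fingers":0,"dp":[310,-90,-160],"turn":0}]'
python3 - <<'E'
from h import *
here()
from plant import imaging
I=[]
for n,(x,y) in(('side',(200,130)),('top',(210,110))):
    c=imaging.read_camera(n);cv2.imwrite(f'pics/{n}3.png',c['frame'][:,:,::-1]);b=c['frame'][y:y+140,x:x+100,::-1]
    print(n,'cover near edge/far edge px at c=0',((proj(c,S(P,[(.021,.031,.085),(.021,-.031,.085),(.079,.031,.085),(.079,-.031,.085)]))-[x,y]+.5)*4-.5).round(0).tolist())
    I.append(cv2.convertScaleAbs(cv2.resize(b,None,fx=4,fy=4,interpolation=2),alpha=1.5))
cv2.imwrite('pics/both3.png',np.hstack(I))
E
```

```text
clock: 16.73
tcp_pos: [0.4658, 0.3137, 0.2529]
eef_rot: [[-0.223, 0.975, 0.001], [0.975, 0.223, 0.001], [0.001, 0.002, -1.0]]
wrist_force: [-0.8, -0.3, -0.1]
opening: -0.002
t 16.725 scale mm [-50.2 312.4 252.9] F [-0.8 -0.3 -0.1] open -0.002 j [ 0.59  0.31 -0.    1.25  0.    1.94]
side cover near edge/far edge px at c=0 [[276.0, 198.0], [326.0, 247.0], [340.0, 168.0], [391.0, 215.0]]
top cover near edge/far edge px at c=0 [[171.0, 283.0], [274.0, 259.0], [149.0, 190.0], [250.0, 166.0]]
```

View pics/both3.png

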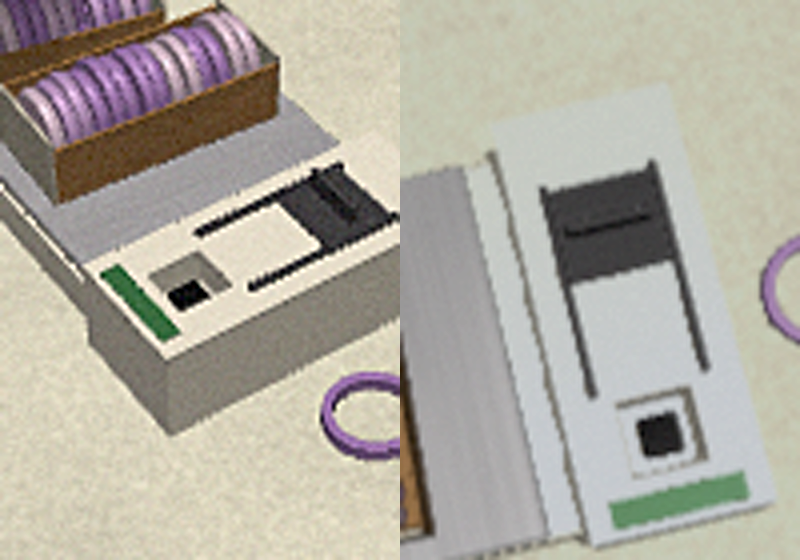

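View pics/top3.png

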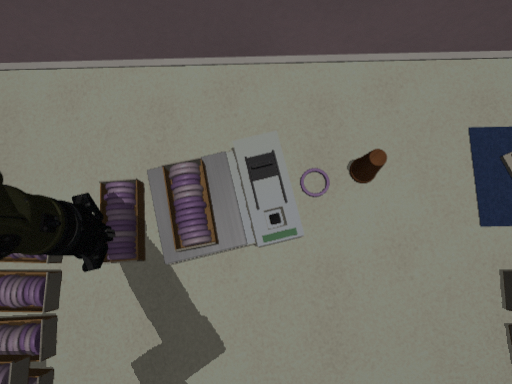

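The final views show the cover's near edge at (166,283)–(274,259) in the top crop, against a predicted (171,283)–(274,259) when shut. Both boxes, the bangle at (315,182) and the sizer at (365,170) are where they started. The arm is clear, so I'm handing in.

```bash
python3 -m handwheel '[{"fingers":0,"dp":[0,0,0],"turn":0},{"fingers":0,"dp":[0,0,0],"turn":0}]' | tail -2; python3 -c "
from plant import workorder
print(workorder.job_done())"
```

```text
wrist_force: [-0.2, 0.2, 0.6]
opening: 0.002
the job is handed in; nothing more can be done
None
```

I finished the job and handed it in at about 17 s of the 51 s allowed. With closed fingertips I did the following, in order:
- **Cover open:** I pushed it to its open stop, with about 10 N and no further travel.
- **Tare key:** I pressed it to its stop at z = 58.8 mm with about 19–21 N, held it about 1.5 s after reaching the stop, then lifted off.
- **Cover shut:** I pushed it back to its shut stop, with about 10 N and no further travel.

**Last checks:**
- The final pictures show the cover's edges within about 1 pixel (roughly 2–3 mm) of the predicted shut position.
- The off key was never touched.
- The boxes, bangle and sizer are where they started, and the arm is clear with almost no force on the wrist.

**One small disagreement:** the two stop contacts don't quite agree on the finger thickness. This fits the scale's true x being about 1.7 mm from my estimate, which is within the camera calibration error.

I did not look into the well after releasing the key, because the cover was being shut again. That it sprang up is inferred from the lift, not seen.

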